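Open the latched chisel case under the bench lamp

TASK

First lift the wooden hand plane off the lid of the tool case and set it gently, sole down, on a free bit of the bench. Then swing the latch lever round under the lamp bar until it is clear of the lid, and only then raise the lid by its pull tab until it stands upright by itself. Be gentle with the case and the plane, do not bump the lamp, and leave the mug, glue bottle, tin and mallet where they are.

Things in the scene. Friction and masses are not known exactly. Their poses are not given: they have to be found in the camera images.
- case: Plywood tool case fixed to the bench, top 100 mm up. Origin at bench height; in its frame the box spans x -70 to 80, y -150 to 150 mm; -x is the front, z up. A latch block stands before it at x -120 to -70, y 32 to 152 mm, 95 mm high; elsewhere the front is free down to the bench. Case, lid and latch stand 120 N of finger contact in all: pinch them with 20 to 40 N.
- pivot (a point): Point on the latch lever's vertical pivot axis, 146 mm above the bench; at x -98, y 70 mm in the case's frame.
- knob (a point): Point 146 mm up on the axis of the latch's upright round steel knob (20 mm diameter, free from 116 to 164 mm above the bench), 55 mm from the pivot. The knob stands on the flat dark steel lever bar, 20 mm wide, 104 to 116 mm above the bench, which reaches 15 mm beyond the pivot at one end and 70 mm at the knob end.
- latch (a joint): Angle of the latch lever, 0 to 1.75 rad with stops. At 0 it points to the case's +x, over the lid, and holds it shut; it grows as the lever swings to the case's +y (anticlockwise from above). The lid is clear from 1.32 rad on. Needs 1 to 2 N at the knob and stays where it is left.
- tab (a point): Grip point in the middle of the wooden pull tab on the lid's front edge, 28 mm out from that edge; at y -85 mm in the case's frame, 93 mm high when shut. The tab is 22 mm wide (case y), 14 mm thick, sticks out 40 mm, nothing below it. 178 mm from the hinge axis.
- hinge (a point): Point straight behind the tab on the lid's level hinge line, which runs along the case's y: at x 80, y -85, z 90 mm in the case's frame.
- lid (a joint): Lid angle: 0 shut, 1.57 upright, stop at 1.75 rad; it swings up and over to the case's +x. Plywood 150 x 300 x 10 mm, stiff hinge, stays where it is left; 3 to 5 N at the tab lifts it. Do not fling it: stay under 3 rad/s.
- plane: Wooden hand plane, 150 mm long (its x) and 50 mm wide (its y), body 42 mm high with smooth upright sides, small knob, iron and rear grip on top up to 68 mm. 0.3 to 0.6 kg. Origin at the centre of the sole, z up; starts sole down on the lid.
- lamp: Bench lamp fixed to the bench beside the case: origin under its 24 mm post (foot 100 x 80 x 30 mm). In its frame a flat bar 70 mm wide (x -35 to +35) reaches from y +25 to y -245 mm, at 323 to 355 mm height, right over the latch; the post top is at 380 mm.
- mug: White mug, 76 mm diameter, 90 mm high, handle on one side reaching about 70 mm from the axis; origin at the centre of its foot.
- glue: Glue bottle, 64 mm diameter, 150 mm high; origin at the centre of its foot.
- tin: Round tin, 80 mm diameter, 80 mm high; origin at the centre of its foot.
- mallet: Wooden mallet lying on the bench: head 75 x 120 mm (x, y), 65 mm high, origin under its centre; handle 24 mm wide reaching to 230 mm along its -x.
There are look-alikes about, which are no part of the job. Of the things that look like the plane, the smallest one is meant.

How it is judged:
On the way, in this order (a step that is already met when the one before it is completed fails the run):
1. the plane stands sole down on the bench, off the case and let go (height (world z) of plane below 0.008 m and angle between plane's own z axis and vertical below 0.12 rad and contact force between plane and case below 0.5 N and contact force between the fingers and plane below 0.5 N), for 0.2 s.
2. the latch lever is swung clear of the lid (over 1.32 rad) (value of joint latch above 1.32 rad), for 0.2 s.
3. the lid is raised upright (over 1.3 rad) (value of joint lid above 1.3 rad), for 0.2 s.
At the end, for the whole second after the job is handed in: The plane rests sole down on the bench (within 8 mm and 7 degrees), not touching the case; the latch is past 1.32 rad, clear of the lid; the lid stays open past 1.3 rad (75 degrees) and is still (all of step 1 and linear speed of plane below 0.02 m/s and value of joint latch above 1.32 rad and value of joint lid above 1.3 rad and velocity of joint lid between -0.05 and 0.05 rad/s).
It fails at once if a bystander (mug, glue, tin, mallet) is moved more than 20 mm (distance of any of mug, glue, tin, mallet from where it was at the start of the episode above 0.02 m).
It fails at once if the lamp is bumped by the arm, fingers or plane with more than 10 N (contact force between any of the arm, the fingers, plane and lamp above 10 N).
It fails at once if the fingers press or squeeze the case, lid or latch with more than 120 N in all (contact force between the fingers and case above 120 N).
It fails at once if the plane is dropped or thrown: moving at over 0.7 m/s while out of the fingers (a fall of more than 25 mm) (linear speed of plane above 0.7 m/s and contact force between the fingers and plane below 0.5 N).
It fails at once if the lid is flung or dropped (over 3 rad/s) (velocity of joint lid above 3 rad/s or velocity of joint lid below -3 rad/s).
It also fails if it takes over 72 s, if anything falls off the work surface, if the arm or the gripper's body presses on something with over 40 N, if the wrist force passes 120 N, or if a joint passes its speed limit or range.

ROBOT

A 6-joint arm with a two-finger parallel gripper is mounted at the origin on the work surface. World frame = base frame: x ahead of the robot, y to its left, z up, the work surface at z = 0. Lengths are in m, angles in rad, forces in N, time in s.
With the tool pointing down it reaches from about 0.225 to 0.875 m from the base axis. Payload 3.4 kg.
Tool frame: the origin (TCP) lies midway between the tips of the shut fingers; the grasp point (between the pads) lies behind it (ctrl.pinch_z is the z of the grasp point in the tool frame, in m); z points along the fingers, y is the line along which they close (so a half turn about z gives the same grasp; the last joint's range is limited). The gripper opens to 85 mm and grips with 20 to 120 N. Pads are 22 mm wide; open, the fingers measure 114 mm over their backs; the gripper's body (76 mm by 85 mm) begins 54 mm behind the grasp point. The pads swing forward as they close: fully open they stand 13 mm farther back than shut.
Start: joints at [-1.377, 0.276, 1.505, -0, 1.361, -0.121], TCP at [0.178, -0.547, 0.231] pointing down, gripper open.
Joint ranges: [-2.89, 2.89], [-0.75, 2.08], [0.22, 2.7], [-1.18, 4.32], [0.11, 2.71], [-2.7, 2.7]. Speed limits (rad/s): [2.57, 2.57, 3.14, 3.14, 3.14, 3.14].

INTERFACE

Orientations are given as a unit quaternion [w, x, y, z].
In Python, from cell import ctrl gives the robot as it stands. The module is installed in compiled form; this text tells all that it offers.
- The arm moves only by the tool move_arm, never from a script. Its argument "motion" is text: rows parted by semicolons, each of 4 numbers parted by spaces: the shift along the world's x, y, z each as a share of 0.05 m, from -1 to 1, then the turn about the world's z as a share of 4 degrees, from -1 to 1. In form: dx dy dz turn; .... A call has 1 to 8 rows; each row shifts and turns the commanded pose from where the row before left it; what a row does not reach is not made up. A row lasts 1/10 s, in which the tool goes at most 50 mm and 8.59 degrees, less where a joint would pass 70% of its speed; a pose out of reach is approached as far as the arm can. A call with a number of a shift or a turn outside -1 to 1 is refused whole. A call with a gripper value outside its range is refused whole. "hand" is the closure, from -1 (fully open) to 1 (shut), set as the call begins (left out, the last holds). The fingers move at their own pace and stop on an object; "newtons" is the grip in N (left out, the last holds). Time passes only in rows, so rows that do not move let the fingers close. It gives the time, the measured TCP pose, the force, the opening and the grip force at its end, in the units of the state.
- ctrl.read_state(): the state, without advancing time (a new reading comes with each control period).
- ctrl.capture(name): name is "scene" or "top" or "wrist"; returns the picture (384x512x3 uint8, red, green, blue); there is no depth.
- ctrl.get_calibration(name): a dict with "camera_matrix" (3x3 intrinsics, pixels), "position" and "attitude" of the camera in the world. Camera axes: x right, y down, z forward; pixel columns grow to the right and rows downward; lengths in m; the calibration is good to about 2 mm. The wrist camera is an equidistant fisheye: a pixel r from the principal point sees the ray r / f radians off the axis. A picture is of the moment at which its call begins: read the wrist's pose just before it. get_calibration takes no time and is no camera call; for the wrist camera it gives the pose at the moment of the call.
- ctrl.finish_job(): hands the job in; it is judged then, once.
Trained networks look in the newest picture that a camera, given by its name, has taken for a name from the list of things; names that differ only in an ending like _2 or _b are one class to them, and where a whole thing is asked for, a point or a joint stands for the part that bears it (a point fixed in the world has none). Each returns a list of dicts, best first, with "confidence" (0 to 1); they miss things now and then, are a little off and sometimes report something else, mostly with a low value. They report only what shows in the picture. A call takes as long as a camera call. They do not tell look-alikes from the thing itself.
- ctrl.boxes_of(camera, label): "position" ([x, y, z] in m, in the coordinates of the camera as it stood for that picture, good to about 4 mm: the middle of the surface that is visible of it).
- ctrl.cut_out(camera, label): "pixels" (384x512 bool, what is visible of it).
- ctrl.spot_point(camera, label): "position" ([x, y, z] in m, in the coordinates of the camera as it stood for that picture, good to about 4 mm: a listed point, or the origin of a listed thing).
The state is a dict: "clock": time; "qpos": joint angles; "qvel": joint speeds; "joint_efforts": joint torques, N m; "tcp_pos": TCP position; "tool_rot": TCP orientation; "contact_force": force on the tool from outside, world axes, zero at the start; "wrist_torque": the same for the moment, N m; "opening": finger opening in m; "grip_force": force on a finger pad.
Only numpy, scipy, OpenCV 4.12 (cv2) and the standard library are available. Lean on these libraries where they do the work, as an engineer would, in place of code of your own. Each camera call takes 0.05 s, during which the arm holds its last target. There are 200 camera calls.

## Working session

There is one attempt and no reset: what is moved stays moved. The work goes in short steps, Python scripts to look and compute and a tool call to move; the robot and the scene stay as the last step left them, time stands still between calls to the robot, and variables do not carry over. Pictures are saved under pics/ and viewed, at most 10 in all, crops included, and the job is handed in when it is done.

Besides the shell and the picture viewer there is one more tool, called after ">>>" as name(argument=value, ...) on one line, values as JSON. move_arm: Moves the arm, as the interface text tells. Shift numbers are shares of 0.05 m and turn numbers shares of 4 degrees, none past 1 either way. Its arguments: {"type":"object","properties":{"motion":{"type":"string"},"hand":{"type":"number"},"newtons":{"type":"number"}},"required":["motion"]}

```bash
mkdir -p pics
cat > h.py <<'E'
from cell import ctrl
import numpy as np, cv2
from scipy.spatial.transform import Rotation as R
def Rm(a):
    a=np.array(a,float)
    return a if a.shape==(3,3) else R.from_quat(np.r_[a[1:],a[0]]).as_matrix()
def toW(cam,p,c=None):
    c=c or ctrl.get_calibration(cam); return Rm(c["attitude"])@np.array(p)+np.array(c["position"])
def ray_z(cam,u,v,z):
    c=ctrl.get_calibration(cam);K=np.array(c["camera_matrix"])
    d=Rm(c["attitude"])@np.array([(u-K[0,2])/K[0,0],(v-K[1,2])/K[1,1],1]);o=np.array(c["position"])
    return o+d*(z-o[2])/d[2]
def proj(cam,p):
    c=ctrl.get_calibration(cam);K=np.array(c["camera_matrix"])
    q=Rm(c["attitude"]).T@(np.array(p)-np.array(c["position"]));return (K@(q/q[2]))[:2]
def snap(cam):
    im=ctrl.capture(cam); return im
E
python3 - <<'E'
from h import *
a=snap("scene");b=snap("top")
cv2.imwrite("pics/a.png",cv2.resize(cv2.cvtColor(a,cv2.COLOR_RGB2BGR),(800,600),interpolation=cv2.INTER_CUBIC))
cv2.imwrite("pics/b.png",cv2.resize(cv2.cvtColor(b,cv2.COLOR_RGB2BGR),(800,600),interpolation=cv2.INTER_CUBIC))
for cam in("scene","top"):
    print(cam,ctrl.get_calibration(cam)["position"])
    for l in["case","pivot","knob","tab","hinge","plane","lamp","mug","glue","tin","mallet"]:
        print(l,[(round(x["confidence"],2),toW(cam,x["position"]).round(3).tolist(),proj(cam,toW(cam,x["position"])).round().tolist()) for x in ctrl.spot_point(cam,l)][:4])
print(ctrl.pinch_z)
E
```

```text
scene [ 1.42383144 -0.08299714  1.12915556]
case [(0.89, [0.525, -0.037, -0.003], [241.0, 215.0])]
pivot [(0.95, [0.433, 0.044, 0.143], [268.0, 156.0])]
knob [(0.69, [0.487, 0.048, 0.148], [271.0, 168.0])]
tab [(0.57, [0.423, -0.113, 0.088], [212.0, 169.0])]
hinge [(0.91, [0.597, -0.124, 0.093], [210.0, 216.0])]
plane [(0.96, [0.545, -0.148, 0.099], [200.0, 200.0]), (0.56, [0.3, -0.442, 0.003], [108.0, 166.0])]
lamp [(0.96, [0.477, 0.231, -0.002], [330.0, 197.0])]
mug [(0.59, [0.521, -0.397, -0.005], [116.0, 222.0]), (0.37, [0.432, 0.048, 0.143], [269.0, 155.0])]
glue [(0.72, [0.355, 0.091, -0.003], [278.0, 170.0])]
tin [(0.72, [0.522, -0.397, -0.006], [116.0, 222.0])]
mallet [(0.56, [0.676, -0.189, -0.001], [188.0, 262.0]), (0.21, [0.49, 0.047, 0.147], [271.0, 169.0])]
top [ 0.37951294 -0.01597553  1.67910257]
case [(0.86, [0.527, -0.031, 0.002], [257.0, 195.0])]
pivot [(0.83, [0.435, 0.048, 0.147], [233.0, 220.0])]
knob [(0.66, [0.531, -0.034, 0.001], [258.0, 194.0]), (0.47, [0.433, 0.047, 0.147], [234.0, 221.0])]
tab [(0.9, [0.42, -0.113, 0.093], [282.0, 224.0])]
hinge [(0.92, [0.6, -0.122, 0.09], [284.0, 171.0])]
plane [(0.95, [0.295, -0.438, -0.004], [374.0, 259.0]), (0.85, [0.756, -0.371, 0.003], [350.0, 130.0]), (0.68, [0.547, -0.146, 0.096], [291.0, 186.0]), (0.24, [0.676, -0.188, 0.001], [300.0, 153.0])]
lamp [(0.62, [0.477, 0.235, 0.001], [182.0, 211.0])]
mug [(0.73, [0.356, -0.241, -0.001], [317.0, 243.0])]
glue [(0.88, [0.356, 0.09, 0.002], [223.0, 244.0])]
tin [(0.84, [0.522, -0.396, -0.001], [359.0, 195.0])]
mallet [(0.85, [0.671, -0.188, 0.002], [300.0, 154.0]), (0.33, [0.354, 0.09, -0.002], [223.0, 245.0])]
-0.0187
```

View pics/a.png

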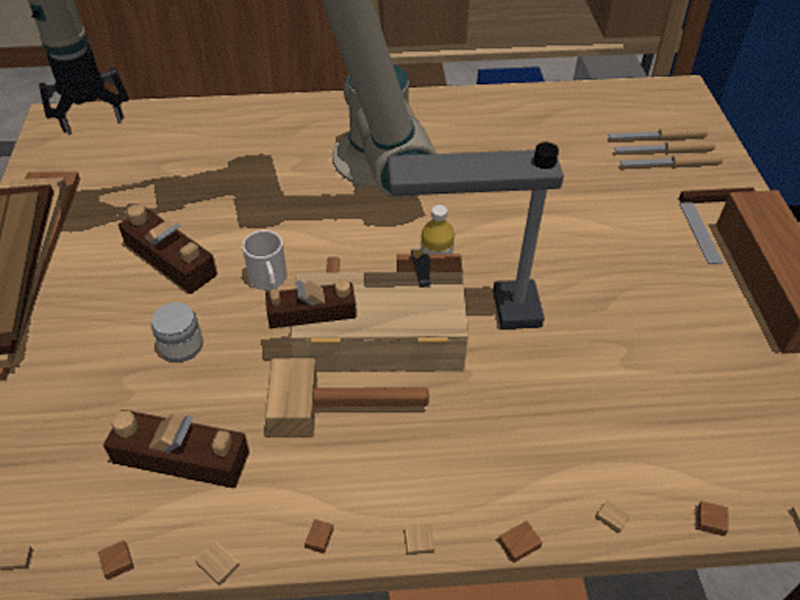

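View pics/b.png

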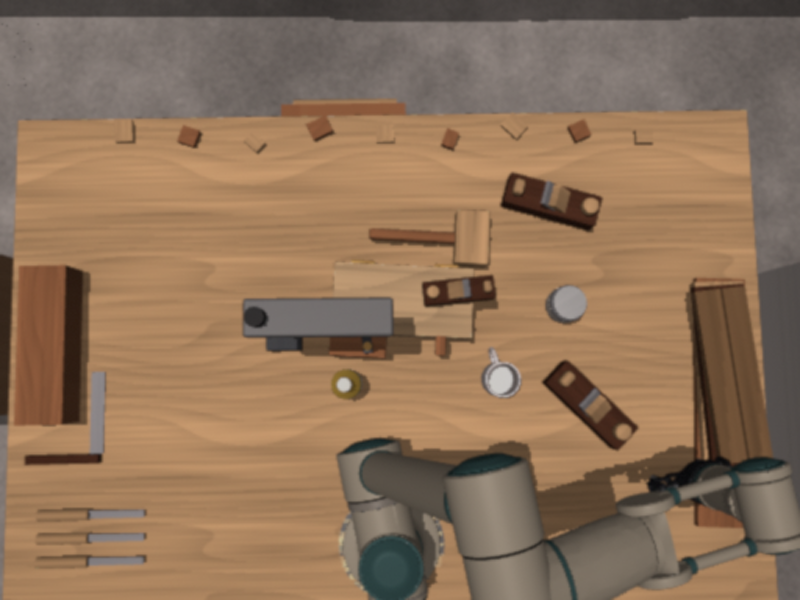

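Pictures: the case is in the middle. Plane candidates in the top view are the lid one (458,291), another at (552,200) and another at (590,405). The one on the lid is the smallest, so it is my choice. The lamp bar covers the knob from above. Next I'll take the close crop and fit the case frame.

Run:
```python
from h import *
a=snap("scene");b=snap("top")
def up(im,x0,y0,x1,y1,f): return cv2.resize(cv2.cvtColor(im[y0:y1,x0:x1],cv2.COLOR_RGB2BGR),None,fx=f,fy=f,interpolation=cv2.INTER_CUBIC)
c1=up(a,150,80,380,260,3.4); c1=cv2.resize(c1,(480,376)); c2=cv2.resize(up(a,0,0,130,152,2.4),(312,365)); c3=up(b,200,150,330,240,3)
can=np.zeros((600,800,3),np.uint8); can[:376,:480]=c1; can[:365,485:797]=c2; c3=cv2.resize(c3,(320,222)); can[377:599,:320]=c3
cv2.imwrite("pics/c.png",can)
# case frame fit
loc={"case":[0,0],"pivot":[-.098,.07],"tab":[-.098,-.085],"hinge":[.08,-.085]}
P=[];Q=[]
for cam in("scene","top"):
    for l,p in loc.items():
        r=ctrl.spot_point(cam,l)
        if r: P.append(p);Q.append(toW(cam,r[0]["position"])[:2])
P=np.array(P);Q=np.array(Q);z=((Q-Q.mean(0))@[1,1j])*np.conj((P-P.mean(0))@[1,1j])
yaw=np.angle(z.sum());c,s=np.cos(yaw),np.sin(yaw);M=np.array([[c,-s],[s,c]]);t=Q.mean(0)-M@P.mean(0)
print("yaw",yaw,"t",t,"res",(Q-P@M.T-t).round(3).tolist())
f=lambda x,y:(M@[x,y]+t).round(4)
print("pivot",f(-.098,.07),"tab",f(-.098,-.085),"hinge",f(.08,-.085),"corner",f(-.07,-.15))
for r in ctrl.cut_out("top","plane")[:3]:
    m=r["pixels"];ys,xs=np.nonzero(m);W=np.array([ray_z("top",x,y,.14 if abs(xs.mean()-292)<12 else .042)[:2] for x,y in zip(xs,ys)]).astype(np.float32)
    print("plane",r["confidence"],cv2.minAreaRect(W),W.mean(0))
for r in ctrl.cut_out("top","lamp")[:1]:
    ys,xs=np.nonzero(r["pixels"]);W=np.array([ray_z("top",x,y,.355)[:2] for x,y in zip(xs,ys)]).astype(np.float32)
    print("lamp",cv2.minAreaRect(W),W.min(0),W.max(0))
for cam in("scene","top"):
  for l in("knob","lamp"): print(cam,l,[(r["confidence"],toW(cam,r["position"]).round(3)) for r in ctrl.spot_point(cam,l)][:2])
s=ctrl.read_state();print(s["tcp_pos"],Rm(s["tool_rot"]).round(3),s["opening"]); c=ctrl.get_calibration("wrist");print(c["position"],c["camera_matrix"])
```

```text
yaw -0.014684721843792664 t [ 0.51546913 -0.02532517] res [[0.009, -0.009], [-0.064, 0.046], [0.008, -0.003], [0.007, -0.014], [0.013, -0.008], [0.014, 0.002], [0.006, -0.004], [0.006, -0.009]]
pivot [0.4185 0.0461] tab [ 0.4162 -0.1089] hinge [ 0.5942 -0.1115] corner [ 0.4433 -0.1743]
plane 0.78 ((0.2984961271286011, -0.4381977319717407), (0.2238965928554535, 0.07885681837797165), 44.45794677734375) [ 0.29871768 -0.43838206]
plane 0.72 ((0.7511742115020752, -0.37111884355545044), (0.21522709727287292, 0.08621244877576828), 74.79007720947266) [ 0.75125796 -0.36984086]Traceback (most recent call last):
  File "<stdin>", line 20, in <module>
  File "h.py", line 10, in ray_z
    c=ctrl.get_calibration(cam);K=np.array(c["camera_matrix"])
ValueError: time passes only in moves, steps and waits
```

View pics/c.png

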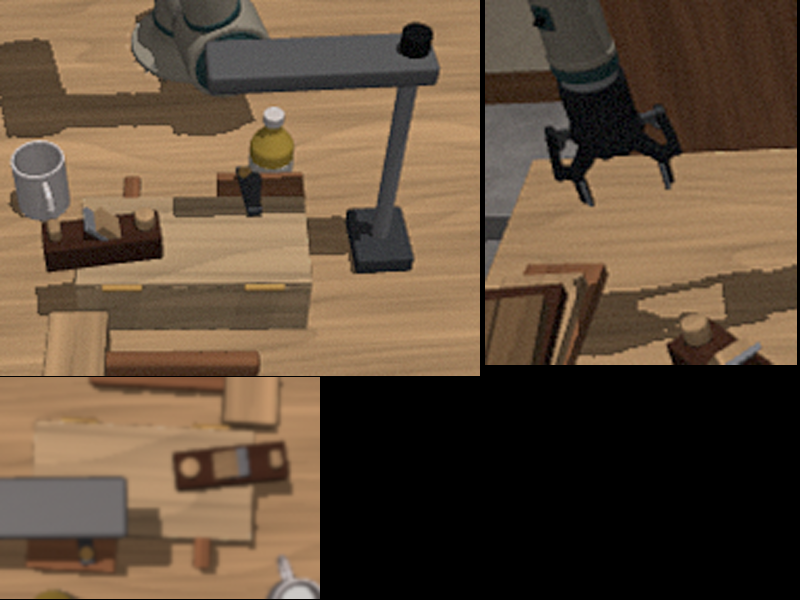

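The crop confirms the choice: the lid plane at (100,235) in the crop is plain and small, and the others are bigger. The lever runs under the bar, and only its tail and pivot are clear in front of it.

```bash
cat >> h.py <<'E'
import functools
_g=ctrl.get_calibration
CAL={}
def cal(cam):
    if cam not in CAL: CAL[cam]=_g(cam)
    return CAL[cam]
def toW(cam,p): c=cal(cam); return Rm(c["attitude"])@np.array(p)+np.array(c["position"])
def pix_z(cam,m,z):
    c=cal(cam);K=np.array(c["camera_matrix"]);ys,xs=np.nonzero(m)
    d=np.c_[(xs-K[0,2])/K[0,0],(ys-K[1,2])/K[1,1],np.ones(len(xs))]@Rm(c["attitude"]).T;o=np.array(c["position"])
    return (o+d*((z-o[2])/d[:,2])[:,None])[:,:2].astype(np.float32)
E
python3 - <<'E'
from h import *
loc={"case":[0,0],"pivot":[-.098,.07],"tab":[-.098,-.085],"hinge":[.08,-.085]}
P=[];Q=[];zz=[]
for k in range(2):
  for cam in("scene","top"):
    snap(cam)
    for l,p in loc.items():
        zt={"case":0,"pivot":.146,"tab":.093,"hinge":.09}[l]
        for r in ctrl.spot_point(cam,l)[:1]:
            w=toW(cam,r["position"])
            if r["confidence"]>.5 and abs(w[2]-zt)<.012: P.append(p);Q.append(w[:2])
P=np.array(P);Q=np.array(Q)
def fit(P,Q):
    z=((Q-Q.mean(0))@[1,1j])*np.conj((P-P.mean(0))@[1,1j]);yaw=np.angle(z.sum());c,s=np.cos(yaw),np.sin(yaw);M=np.array([[c,-s],[s,c]]);return yaw,M,Q.mean(0)-M@P.mean(0)
yaw,M,t=fit(P,Q);e=np.linalg.norm(Q-P@M.T-t,axis=1);k=e<=max(np.median(e)*2.5,.006);yaw,M,t=fit(P[k],Q[k])
print(k.sum(),len(k),"yaw",yaw,"t",t,"res",(Q-P@M.T-t).round(4).tolist())
f=lambda x,y:(M@[x,y]+t).round(4)
print("pivot",f(-.098,.07),"tab",f(-.098,-.085),"hinge",f(.08,-.085),"tail",f(-.113,.07),"knob0",f(-.043,.07))
for l in("plane","lamp"):
  for cam in("top",):
    for r in ctrl.cut_out(cam,l)[:4]:
        m=r["pixels"];W=pix_z(cam,m,.142 if l=="plane" else .355)
        print(cam,l,round(r["confidence"],2),m.sum(),cv2.minAreaRect(W),W.min(0),W.max(0))
for cam in("scene","top"):
  for l in("knob","lamp","plane"): print(cam,l,[(r["confidence"],toW(cam,r["position"]).round(3)) for r in ctrl.spot_point(cam,l)][:3])
s=ctrl.read_state();print(s["clock"],s["tcp_pos"],Rm(s["tool_rot"]).round(3).tolist(),s["opening"]); c=cal("wrist");print(c["position"],c["camera_matrix"])
E
```

```text
15 16 yaw -0.06536604423435112 t [ 0.52609041 -0.03209606] res [[-0.0026, -0.0031], [0.0015, 0.0008], [-0.0015, 0.0006], [-0.0003, -0.0021], [0.001, 0.0011], [0.0009, 0.0019], [-0.0011, -0.0012], [0.0018, 0.0023], [-0.0016, -0.001], [0.0007, 0.0002], [0.0005, -0.0027], [0.0016, -0.0014], [0.0062, -0.0043], [-0.0006, 0.0006], [0.0021, 0.0004], [-0.0024, 0.0035]]
pivot [0.4329 0.0442] tab [ 0.4227 -0.1105] hinge [ 0.6004 -0.1221] tail [0.4179 0.0451] knob0 [0.4878 0.0406]
top plane 0.87 749 ((0.5440065860748291, -0.1497032344341278), (0.05338045209646225, 0.15315815806388855), 4.766799449920654) [ 0.5140168  -0.22621399] [ 0.57472724 -0.07285063]
top plane 0.87 1499 ((0.7287638783454895, -0.3483765721321106), (0.20818202197551727, 0.08419589698314667), 74.75000762939453) [ 0.6702756  -0.45693362] [ 0.7904626  -0.24141087]
top plane 0.81 1426 ((0.3026120662689209, -0.41304847598075867), (0.2098766565322876, 0.07197163999080658), 45.54859161376953) [ 0.2123232  -0.50663906] [ 0.39278713 -0.3201379 ]
top plane 0.5 2710 ((0.5091013312339783, -0.03074011206626892), (0.29748421907424927, 0.1
[... 464 characters left out ...]
89, array([ 0.477,  0.235, -0.002]))]
scene plane [(0.96, array([ 0.75 , -0.37 ,  0.001])), (0.78, array([ 0.299, -0.444,  0.   ])), (0.57, array([ 0.546, -0.151,  0.1  ]))]
top knob []
top lamp [(0.75, array([ 0.478,  0.235, -0.005])), (0.3, array([ 0.531, -0.03 ,  0.   ]))]
top plane [(0.83, array([ 0.757, -0.368,  0.001])), (0.79, array([ 0.295, -0.439, -0.004])), (0.68, array([ 0.545, -0.151,  0.096]))]
3.15 [ 0.17802951 -0.54675979  0.2313208 ] [[0.951, 0.31, 0.0], [0.31, -0.951, -0.0], [-0.0, 0.0, -1.0]] 0.08534883564803389
[ 0.24863203 -0.52530755  0.37442868] [[297.31863964   0.         252.38813816]
 [  0.         297.31863964 192.78173254]
 [  0.           0.           1.        ]]
```

>>> move_arm(motion="0.31 0.33 0 0.8;0.31 0.33 0 0.8;0.31 0.33 0 0.8;0.31 0.33 0 0.8;0.31 0.33 0 0.8;0.31 0.33 0 0.8;0.31 0.33 0 0.8;0.31 0.33 0 0.8", hand=-1, newtons=40)

```text
clock: 3.95
tcp_pos: [0.3026, -0.4141, 0.2314]
tool_rot: [0.0, 0.928, 0.373, 0.0]
contact_force: [0.0, -0.0, 0.3]
opening: 0.0854
grip_force: 0.0
```

>>> move_arm(motion="0.31 0.33 0 0.8;0.31 0.33 0 0.8;0.31 0.33 0 0.8;0.31 0.33 0 0.8;0.31 0.33 0 0.8;0.31 0.33 0 0.8;0.31 0.33 0 0.8;0.31 0.33 0 0.8")

```text
clock: 4.75
tcp_pos: [0.4266, -0.282, 0.2315]
tool_rot: [0.0, 0.822, 0.569, 0.0]
contact_force: [-0.2, 0.0, -0.3]
opening: 0.0855
grip_force: 0.0
```

>>> move_arm(motion="0.3 0.33 0 0.8;0.3 0.33 0 0.8;0.3 0.33 0 0.8;0.3 0.33 0 0.8;0.3 0.33 0 0.8;0.3 0.33 0 0.8;0.3 0.33 0 0.8;0 0 0 0.8")

```text
clock: 5.55
tcp_pos: [0.5328, -0.1653, 0.2313]
tool_rot: [0.0, 0.675, 0.738, 0.001]
contact_force: [-0.4, -0.3, -0.1]
opening: 0.0853
grip_force: 0.0
```

Run:
```python
from h import *
c=cal("wrist");im=snap("wrist")
def fish(m,z):
    K=np.array(c["camera_matrix"]);ys,xs=np.nonzero(m);u=xs-K[0,2];v=ys-K[1,2];r=np.hypot(u,v)+1e-9;th=r/K[0,0]
    d=np.c_[u/r*np.sin(th),v/r*np.sin(th),np.cos(th)]@Rm(c["attitude"]).T;o=np.array(c["position"]);return (o+d*((z-o[2])/d[:,2])[:,None])[:,:2].astype(np.float32)
for r in ctrl.spot_point("wrist","plane")[:3]: print(r["confidence"],toW("wrist",r["position"]).round(4))
for r in ctrl.cut_out("wrist","plane")[:3]: print(r["pixels"].sum(),cv2.minAreaRect(fish(r["pixels"],.142)))
for l in("pivot","knob","tab","hinge"):
    print(l,[(round(r["confidence"],2),toW("wrist",r["position"]).round(4)) for r in ctrl.spot_point("wrist",l)][:2])
s=ctrl.read_state();print(s["tcp_pos"],Rm(s["tool_rot"]).round(3).tolist(),s["qpos"])
a=snap("scene");w=np.hstack([cv2.resize(im,(400,300)),cv2.resize(a[0:300,100:500],(400,300))])
cv2.imwrite("pics/d.png",cv2.cvtColor(w,cv2.COLOR_RGB2BGR))
```

```text
0.72 [ 0.5459 -0.1511  0.1009]
10634 ((0.5456984639167786, -0.15387536585330963), (0.050357524305582047, 0.15295827388763428), 4.994510650634766)
214 ((0.38947272300720215, -0.3233579993247986), (0.1475578099489212, 0.01931670680642128), 69.70938110351562)
1942 ((0.7137647271156311, -0.261417955160141), (0.06909041106700897, 0.14740262925624847), 24.13995933532715)
pivot []
knob []
tab [(0.9, array([ 0.4216, -0.115 ,  0.095 ]))]
hinge [(0.73, array([ 0.6005, -0.1272,  0.0868]))]
[ 0.53076292 -0.16763182  0.23139023] [[-0.083, 0.997, 0.0], [0.997, 0.083, -0.0], [-0.0, 0.0, -1.0]] [-4.30887606e-01  2.48113639e-01  1.54390482e+00 -6.13044960e-05
  1.34946177e+00 -5.14012141e-01]
```

View pics/d.png

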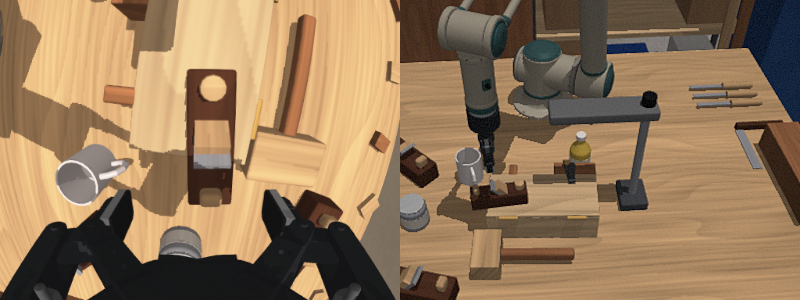

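Wrist view: the plane is central at (210,135), between the fingers. Centre is 0.546, -0.151, yaw 5°, which matches the top camera. Going down.

>>> move_arm(motion="0.3 0.32 0 0;0 0 0 0;0 0 -0.5 0;0 0 -0.5 0;0 0 -0.5 0;0 0 -0.5 0;0 0 -0.5 0;0 0 0 0")

```text
clock: 6.75
tcp_pos: [0.543, -0.1508, 0.1032]
tool_rot: [-0.004, 0.677, 0.736, -0.002]
contact_force: [0.4, 0.5, 0.7]
opening: 0.0857
grip_force: 0.0
```

>>> move_arm(motion="0 0 0 0;0 0 0 0;0 0 0 0;0 0 0 0;0 0 0 0;0 0 0 0;0 0 0 0;0 0 0 0", hand=1, newtons=45)

```text
clock: 7.55
tcp_pos: [0.5469, -0.1519, 0.1081]
tool_rot: [0.002, 0.677, 0.736, 0.0]
contact_force: [-0.1, -0.5, 6.4]
opening: 0.0495
grip_force: 50.1
```

>>> move_arm(motion="0 0 0.1 0;0 0 0.2 0;0 0 0.3 0;0 0 0.4 0;0 0 0.5 0;0 0 0.5 0;0 0 0.3 0;0 0 0 0")

```text
clock: 8.35
tcp_pos: [0.5474, -0.1517, 0.224]
tool_rot: [0.002, 0.677, 0.736, 0.001]
contact_force: [-0.1, 0.1, -3.9]
opening: 0.0492
grip_force: 49.2
```

>>> move_arm(motion="-0.2 0 0 0;-0.4 -0.1 0 0;-0.6 -0.1 0 0;-0.7 -0.1 0 0;-0.7 -0.15 0 0;-0.7 -0.15 0 0;-0.7 -0.15 0 0;-0.7 -0.15 0 0")

```text
clock: 9.15
tcp_pos: [0.308, -0.195, 0.2198]
tool_rot: [-0.002, 0.676, 0.737, -0.0]
contact_force: [-0.2, -0.0, -3.3]
opening: 0.0495
grip_force: 49.0
```

>>> move_arm(motion="-0.7 -0.15 0 0;-0.6 -0.15 0 0;-0.4 0 0 0;-0.2 0 -0.2 0;0 0 -0.6 0;0 0 -0.6 0;0 0 -0.5 0;0 0 0 0")

```text
clock: 9.95
tcp_pos: [0.2138, -0.2073, 0.1229]
tool_rot: [-0.005, 0.677, 0.736, 0.002]
contact_force: [-0.5, 0.1, -2.9]
opening: 0.0495
grip_force: 49.0
```

>>> move_arm(motion="0 0 -0.5 0;0 0 -0.5 0;0 0 -0.5 0;0 0 -0.4 0;0 0 -0.2 0;0 0 -0.05 0;0 0 0 0;0 0 0 0")

```text
clock: 10.75
tcp_pos: [0.2167, -0.2121, 0.0195]
tool_rot: [0.001, 0.677, 0.736, -0.0]
contact_force: [-0.0, 0.4, -3.7]
opening: 0.0494
grip_force: 49.0
```

>>> move_arm(motion="0 0 -0.04 0;0 0 -0.04 0;0 0 -0.04 0;0 0 0 0;0 0 0 0")

```text
clock: 11.25
tcp_pos: [0.216, -0.2112, 0.0128]
tool_rot: [-0.0, 0.677, 0.736, 0.0]
contact_force: [0.2, 0.3, -3.6]
opening: 0.0494
grip_force: 49.0
```

>>> move_arm(motion="0 0 -0.04 0;0 0 -0.04 0;0 0 0 0;0 0 0 0")

```text
clock: 11.65
tcp_pos: [0.216, -0.2112, 0.0087]
tool_rot: [-0.0, 0.677, 0.736, 0.0]
contact_force: [0.2, -0.3, -4.3]
opening: 0.0494
grip_force: 49.0
```

>>> move_arm(motion="0 0 -0.04 0;0 0 0 0;0 0 0 0")

```text
clock: 11.95
tcp_pos: [0.2161, -0.2114, 0.0081]
tool_rot: [0.0, 0.677, 0.736, -0.0]
contact_force: [-3.5, 4.2, 26.0]
opening: 0.0491
grip_force: 52.8
```

>>> move_arm(motion="0 0 0.02 0;0 0 0 0;0 0 0 0;0 0 0 0;0 0 0 0;0 0 0 0;0 0 0 0", hand=-1)

```text
clock: 12.65
tcp_pos: [0.216, -0.2112, 0.0077]
tool_rot: [-0.0, 0.677, 0.736, 0.0]
contact_force: [-0.7, 0.1, 1.0]
opening: 0.0855
grip_force: 0.0
```

>>> move_arm(motion="0 0 0.2 0;0 0 0.6 0;0 0 1 0;0 0 1 0;0 0 1 0;0 0 0.5 0;0 0 0.2 0;0 0 0 0")

```text
clock: 13.45
tcp_pos: [0.2162, -0.2116, 0.2333]
tool_rot: [0.001, 0.677, 0.736, -0.0]
contact_force: [0.1, 0.0, 0.5]
opening: 0.0851
grip_force: 0.0
```

>>> move_arm(motion="0.2 0.24 0 0.86;0.2 0.24 0 0.86;0.2 0.24 0 0.86;0.2 0.24 0 0.86;0.2 0.24 0 0.86;0.2 0.24 0 0.86;0.2 0.24 0 0.86;0.2 0.24 0 0.86")

```text
clock: 14.25
tcp_pos: [0.2951, -0.1139, 0.2302]
tool_rot: [-0.003, 0.481, 0.877, 0.0]
contact_force: [0.6, -0.8, 0.7]
opening: 0.0857
grip_force: 0.0
```

>>> move_arm(motion="0.2 0.24 0 0.86;0.2 0.24 0 0.86;0.2 0.24 0 0.86;0.2 0.24 0 0.86;0.2 0.24 0 0.86;0.2 0.24 0 0.86;0.2 0.24 0 0.86;0.2 0.24 0 0.86")

```text
clock: 15.05
tcp_pos: [0.3748, -0.0184, 0.23]
tool_rot: [-0.003, 0.259, 0.966, -0.0]
contact_force: [0.9, 1.0, -0.3]
opening: 0.0851
grip_force: 0.0
```

Run:
```python
from h import *
c=cal("wrist");im=snap("wrist")
for l in("pivot","knob","tab","hinge","glue","case","plane"):
    print(l,[(round(r["confidence"],2),toW("wrist",r["position"]).round(4)) for r in ctrl.spot_point("wrist",l)][:2])
s=ctrl.read_state();print(s["clock"],s["tcp_pos"],Rm(s["tool_rot"]).round(3).tolist(),s["qpos"])
a=snap("scene")
for l in("pivot","knob","plane","glue","mug"): print(l,[(round(r["confidence"],2),toW("scene",r["position"]).round(4)) for r in ctrl.spot_point("scene",l)][:3])
w=np.hstack([cv2.resize(im,(480,360)),cv2.resize(a[60:210,190:323],(320,360))])
cv2.imwrite("pics/e.png",cv2.cvtColor(w,cv2.COLOR_RGB2BGR))
```

```text
pivot [(0.73, array([0.429 , 0.0402, 0.1443])), (0.5, array([ 0.3598, -0.2427,  0.0023]))]
knob [(0.73, array([ 0.522 , -0.3983,  0.0038]))]
tab [(0.72, array([ 0.4226, -0.1173,  0.0962])), (0.22, array([ 0.2151, -0.2093, -0.001 ]))]
hinge [(0.39, array([0.4776, 0.2277, 0.0039]))]
glue [(0.79, array([0.3549, 0.0915, 0.0013]))]
case [(0.86, array([ 0.5266, -0.0311, -0.0017])), (0.42, array([0.3552, 0.0947, 0.0031]))]
plane [(0.85, array([ 2.997e-01, -4.434e-01, -2.000e-04])), (0.62, array([ 0.2213, -0.2099, -0.0012]))]
15.45 [ 0.37539251 -0.01967742  0.23235684] [[-0.864, 0.503, -0.001], [0.503, 0.864, 0.0], [0.001, -0.0, -1.0]] [-2.37873013e-01 -3.24364803e-02  1.87010400e+00 -1.91402258e-04
  1.30498041e+00 -1.28156432e+00]
pivot [(0.92, array([0.4309, 0.0435, 0.1431]))]
knob [(0.45, array([0.4877, 0.0453, 0.1461]))]
plane [(0.87, array([ 0.2182, -0.209 ,  0.0012])), (0.83, array([ 0.7509, -0.3693,  0.0017])), (0.58, array([ 0.2977, -0.4435,  0.001 ]))]
glue [(0.69, array([ 0.358 ,  0.0936, -0.003 ]))]
mug [(0.68, array([ 0.3587, -0.2428,  0.0016])), (0.65, array([0.4335, 0.0421, 0.142 ])), (0.35, array([ 0.5256, -0.0318, -0.0008]))]
```

View pics/e.png

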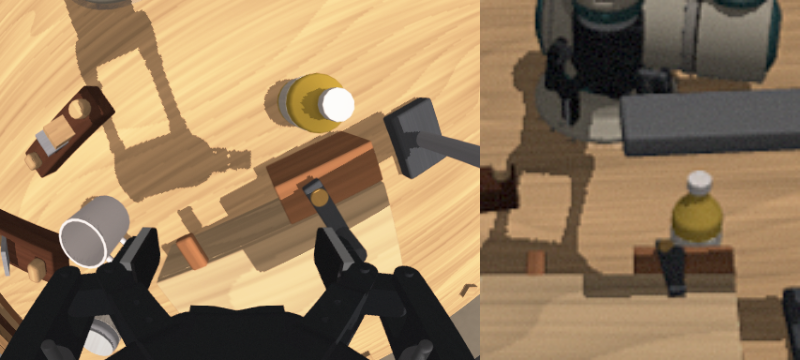

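The plane is set down at (0.218,-0.209). Wrist view: brass pivot at (320,197), lever tail at (312,182). The tool can't get under the bar, so I'll hook the tail with the open finger and sweep it toward -y.

>>> move_arm(motion="0.1 0.3 0 0.85;0.1 0.3 0 0.85;0.1 0.3 0 0.85;0.08 0 -0.5 0;0 0 -0.6 0;0 0 -0.6 0;0 0 -0.6 0;0 0 -0.3 0")

```text
clock: 16.55
tcp_pos: [0.3935, 0.0259, 0.1008]
tool_rot: [-0.002, 0.173, 0.985, -0.0]
contact_force: [0.2, 0.3, 0.5]
opening: 0.0853
grip_force: 0.0
```

Run:
```python
from h import *
c=cal("wrist");im=snap("wrist")
s=ctrl.read_state();print(s["clock"],s["tcp_pos"],Rm(s["tool_rot"]).round(3).tolist(),s["contact_force"],s["joint_efforts"])
a=snap("scene")
w=np.hstack([cv2.resize(im,(480,360)),cv2.resize(a[60:210,190:323],(320,360))])
cv2.imwrite("pics/f.png",cv2.cvtColor(w,cv2.COLOR_RGB2BGR))
```

```text
16.6 [0.39244495 0.02593129 0.09960799] [[-0.94, 0.341, -0.006], [0.341, 0.94, 0.001], [0.006, -0.001, -1.0]] [-0.57209549 -0.98913923 -1.18549831] [ 1.05677904e-01 -3.04128778e+01 -2.11720079e+01  2.85432681e-03
 -3.65280323e-01 -1.85809836e-04]
```

View pics/f.png

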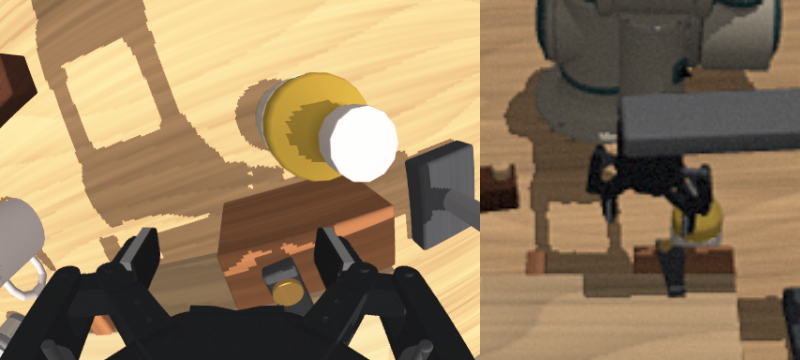

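Wrist view: the right finger pad (320-350, 230-270) sits beside the tail (283,265) on its far side, clear of the glue bottle. Now a little lower, then sweep.

>>> move_arm(motion="0.04 0 -0.1 0;0 0 -0.08 0;0 0 0 0;0 -0.08 0 0;0 -0.08 0 0;0 -0.06 0 0;0 0 0 0")

```text
clock: 17.35
tcp_pos: [0.3971, 0.0149, 0.094]
tool_rot: [0.0, 0.174, 0.985, 0.001]
contact_force: [-0.4, 2.1, 0.6]
opening: 0.0854
grip_force: 1.2
```

>>> move_arm(motion="0 -0.06 0 0;0 -0.06 0 0;0 0 0 0")

```text
clock: 17.65
tcp_pos: [0.3949, 0.0099, 0.0937]
tool_rot: [-0.002, 0.173, 0.985, 0.001]
contact_force: [-4.0, 5.1, 4.2]
opening: 0.0854
grip_force: 3.2
```

>>> move_arm(motion="0 -0.06 0 0;0 -0.06 0 0;0 -0.06 0 0;0 0 0 0")

```text
clock: 18.05
tcp_pos: [0.3948, 0.0003, 0.0935]
tool_rot: [-0.002, 0.173, 0.985, 0.0]
contact_force: [-5.2, 3.5, 3.9]
opening: 0.0852
grip_force: 2.6
```

Run:
```python
from h import *
im=snap("wrist")
s=ctrl.read_state();print(s["clock"],s["tcp_pos"],s["contact_force"],s["grip_force"])
a=snap("scene")
print([(round(r["confidence"],2),toW("scene",r["position"]).round(4)) for r in ctrl.spot_point("scene","knob")][:3])
w=np.hstack([cv2.resize(im[180:384,120:460],(500,300)),cv2.resize(a[140:200,230:290],(300,300))])
cv2.imwrite("pics/g.png",cv2.cvtColor(w,cv2.COLOR_RGB2BGR))
```

```text
18.1 [3.94812536e-01 2.69572665e-04 9.35110640e-02] [-3.80651468  2.72327613  3.38436604] 2.6205470971763134
[(0.72, array([0.4558, 0.0925, 0.1493]))]
```

View pics/g.png

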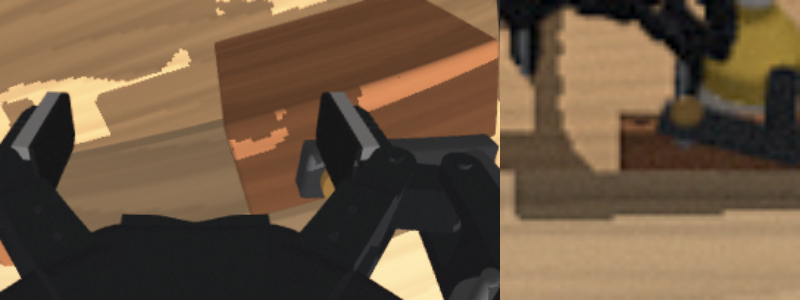

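The lever has swung to roughly 1.15 rad (knob near 0.456, 0.0925). Sweeping on.

>>> move_arm(motion="0.02 -0.06 0 0;0.02 -0.06 0 0;0 -0.06 0 0;0 0 0 0")

```text
clock: 18.6
tcp_pos: [0.3966, -0.0092, 0.0932]
tool_rot: [-0.002, 0.173, 0.985, -0.0]
contact_force: [-5.2, 1.7, -0.0]
opening: 0.0851
grip_force: 2.5
```

Run:
```python
from h import *
s=ctrl.read_state();print(s["clock"],s["tcp_pos"],s["contact_force"],s["grip_force"])
for i in range(2):
  a=snap("scene")
  for r in ctrl.spot_point("scene","knob")[:2]:
    w=toW("scene",r["position"]);print(r["confidence"],w.round(4),np.arctan2(w[1]-.0435,w[0]-.4318)+.065)
```

```text
18.6 [ 0.39662828 -0.00917415  0.09320451] [-5.24564762  1.71051375 -0.0449049 ] 2.4783886852674186
0.74 [0.4345 0.0942 0.1464] 1.5834970627724667
0.41 [ 0.5271 -0.0374 -0.0006] -0.6390432217251998
0.6 [0.4316 0.0959 0.148 ] 1.6387031177686668
```

>>> move_arm(motion="-0.2 0 0 0;0 0 0.4 0;0 0 0.8 0;0 0 0.8 0;0.18 -0.5 0.3 0.8;0.18 -0.5 0 0.8;0.18 -0.5 0 0.8;0.18 -0.5 0 0.8")

```text
clock: 19.6
tcp_pos: [0.4262, -0.111, 0.2097]
tool_rot: [0.002, 0.061, 0.998, -0.001]
contact_force: [0.0, 0.6, -0.3]
opening: 0.0853
grip_force: 0.0
```

>>> move_arm(motion="0.18 -0.08 0 0.8;0 0 0 0;0 0 0 0")

```text
clock: 19.9
tcp_pos: [0.434, -0.1134, 0.2089]
tool_rot: [0.0, 0.035, 0.999, -0.0]
contact_force: [-0.4, 0.0, 0.6]
opening: 0.0855
grip_force: 0.0
```

Run:
```python
from h import *
for i in range(2):
  CAL.clear();cal("wrist");snap("wrist")
  for r in ctrl.spot_point("wrist","tab")[:2]: print("tab",r["confidence"],toW("wrist",r["position"]).round(4))
for cam in("scene","top"):
  snap(cam)
  for l in("knob","tab","plane"):
    for r in ctrl.spot_point(cam,l)[:3]: print(cam,l,round(r["confidence"],2),toW(cam,r["position"]).round(4))
s=ctrl.read_state();print(s["clock"],s["tcp_pos"],Rm(s["tool_rot"]).round(3).tolist(),s["qpos"])
```

```text
tab 0.9 [ 0.4214 -0.1113  0.0959]
tab 0.92 [ 0.4207 -0.1144  0.0948]
scene knob 0.69 [0.4332 0.0988 0.148 ]
scene tab 0.87 [ 0.4213 -0.1143  0.0893]
scene plane 0.94 [ 0.7539 -0.3709  0.0019]
scene plane 0.86 [ 0.2157 -0.2098  0.0029]
scene plane 0.77 [ 0.2981 -0.4426  0.001 ]
top knob 0.52 [0.4299 0.1049 0.1455]
top plane 0.91 [ 0.2162 -0.2081 -0.0034]
top plane 0.69 [ 0.293  -0.4415 -0.0053]
20.5 [ 0.43401252 -0.11319497  0.20881766] [[-0.998, 0.068, 0.0], [0.068, 0.998, 0.0], [-0.0, 0.0, -1.0]] [-4.10552961e-01  9.94802905e-02  1.79202864e+00  9.54530353e-05
  1.25009243e+00 -1.91302280e+00]
```

>>> move_arm(motion="-0.26 0 0 0;0 0 -0.5 0;0 0 -0.6 0;0 0 -0.6 0;0 0 -0.6 0;0 0 -0.4 0;0 0 0 0;0 0 0 0", newtons=28)

```text
clock: 21.3
tcp_pos: [0.4206, -0.1133, 0.0741]
tool_rot: [-0.0, 0.034, 0.999, 0.0]
contact_force: [0.7, -0.1, 0.2]
opening: 0.0853
grip_force: 0.0
```

>>> move_arm(motion="0 0 0 0;0 0 0 0;0 0 0 0;0 0 0 0;0 0 0 0;0 0 0 0;0 0 0 0;0 0 0 0", hand=1)

```text
clock: 22.1
tcp_pos: [0.4214, -0.1118, 0.0745]
tool_rot: [0.001, 0.035, 0.999, 0.001]
contact_force: [0.6, 5.8, 5.6]
opening: 0.0214
grip_force: 31.4
```

Run:
```python
import numpy as np
p=np.linspace(0,1.5,25);R=.179;s=R*(1-np.cos(p));z=R*np.sin(p)
x=np.c_[s*.998,-s*.065,z]/.05; x=np.round(x,2); d=np.diff(x,axis=0).round(2)
for i in range(0,24,8): print(";".join("%g %g %g 0"%tuple(r) for r in d[i:i+8]))
```

```text
0.01 0 0.22 0;0.02 0 0.23 0;0.03 0 0.22 0;0.05 -0.01 0.22 0;0.06 0 0.21 0;0.08 -0.01 0.21 0;0.09 0 0.21 0;0.1 -0.01 0.2 0
0.11 -0.01 0.19 0;0.13 0 0.18 0;0.13 -0.01 0.18 0;0.15 -0.01 0.17 0;0.16 -0.01 0.16 0;0.16 -0.01 0.15 0;0.18 -0.01 0.14 0;0.18 -0.02 0.12 0
0.19 -0.01 0.12 0;0.2 -0.01 0.1 0;0.21 -0.02 0.09 0;0.21 -0.01 0.08 0;0.21 -0.01 0.06 0;0.22 -0.02 0.05 0;0.22 -0.01 0.04 0;0.22 -0.02 0.02 0
```

>>> move_arm(motion="0.01 0.02 0.22 0;0.02 0 0.23 0;0.03 0 0.22 0;0.05 -0.01 0.22 0;0.06 0 0.21 0;0.08 -0.01 0.21 0;0.09 0 0.21 0;0.1 -0.01 0.2 0")

```text
clock: 22.9
tcp_pos: [0.443, -0.1131, 0.1602]
tool_rot: [-0.001, 0.034, 0.999, 0.001]
contact_force: [2.9, 3.8, -6.5]
opening: 0.0215
grip_force: 27.7
```

Forces are small and the tab is held, so I'll carry on along the arc.

>>> move_arm(motion="0.11 -0.01 0.19 0;0.13 0 0.18 0;0.13 -0.01 0.18 0;0.15 -0.01 0.17 0;0.16 -0.01 0.16 0;0.16 -0.01 0.15 0;0.18 -0.01 0.14 0;0.18 -0.02 0.12 0")

```text
clock: 23.7
tcp_pos: [0.503, -0.1172, 0.2249]
tool_rot: [-0.001, 0.034, 0.999, 0.001]
contact_force: [-2.8, 5.7, -3.6]
opening: 0.0217
grip_force: 27.8
```

>>> move_arm(motion="0.19 -0.01 0.12 0;0.2 -0.01 0.1 0;0.21 -0.02 0.09 0;0.21 -0.01 0.08 0;0.21 -0.01 0.06 0;0.22 -0.02 0.05 0;0.22 -0.01 0.04 0;0.22 -0.02 0.02 0")

```text
clock: 24.5
tcp_pos: [0.5873, -0.1228, 0.2534]
tool_rot: [-0.0, 0.034, 0.999, 0.0]
contact_force: [-3.7, 4.6, -0.6]
opening: 0.0212
grip_force: 27.6
```

>>> move_arm(motion="0.05 0 0 0;0 0 0 0;0 0 0 0")

```text
clock: 24.8
tcp_pos: [0.591, -0.1231, 0.2536]
tool_rot: [0.002, 0.034, 0.999, 0.0]
contact_force: [0.3, 4.2, 1.0]
opening: 0.0216
grip_force: 27.8
```

Run:
```python
from h import *
a=snap("scene")
for l in("tab","knob","plane"):
  for r in ctrl.spot_point("scene",l)[:2]: print(l,r["confidence"],toW("scene",r["position"]).round(4))
cv2.imwrite("pics/i.png",cv2.cvtColor(cv2.resize(a,(640,480)),cv2.COLOR_RGB2BGR))
```

```text
tab 0.96 [ 0.5837 -0.1242  0.2665]
plane 0.7 [ 0.2159 -0.2102  0.0006]
plane 0.7 [ 2.963e-01 -4.419e-01 -2.000e-04]
```

View pics/i.png

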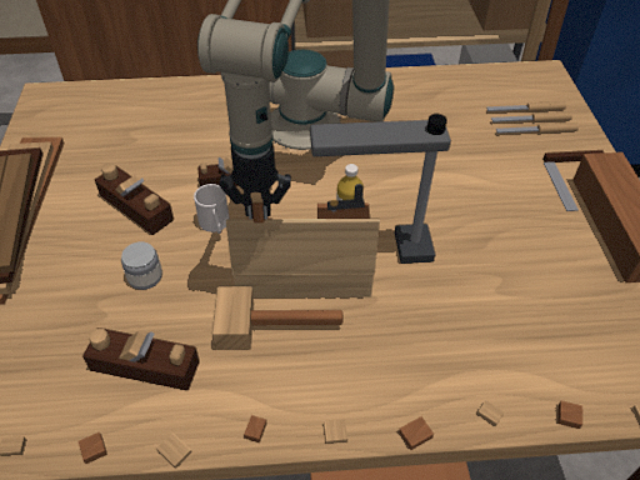

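The picture shows the lid standing nearly upright (edge at 300,225), with the tab still pinched at (258,208) and the lever swung aside at (345,205). A small nudge more, then release and retreat upward.

>>> move_arm(motion="0.1 -0.01 0.01 0;0.08 0 0 0;0 0 0 0;0 0 0 0")

```text
clock: 25.4
tcp_pos: [0.5986, -0.1236, 0.2538]
tool_rot: [0.0, 0.034, 0.999, 0.0]
contact_force: [-2.0, 5.0, 2.4]
opening: 0.0214
grip_force: 28.2
```

>>> move_arm(motion="0 0 0 0;0 0 0 0;0 0 0 0;0 0 0 0;0 0 0 0;0 0 0 0;0 0 0 0", hand=-1)

```text
clock: 26.1
tcp_pos: [0.5986, -0.1239, 0.2528]
tool_rot: [0.0, 0.034, 0.999, -0.0]
contact_force: [-1.0, -0.4, -0.1]
opening: 0.0852
grip_force: 0.0
```

>>> move_arm(motion="0 0 0.2 0;0 0 0.4 0;0 0 0.6 0;0 0 0.6 0;0 0 0.3 0;0 0 0 0;0 0 0 0")

```text
clock: 26.8
tcp_pos: [0.5984, -0.1237, 0.3579]
tool_rot: [0.0, 0.034, 0.999, -0.0]
contact_force: [-0.5, 0.0, -0.4]
opening: 0.085
grip_force: 0.0
```

Run:
```python
from h import *
for cam in("scene","top"):
  snap(cam)
  for l in("tab","knob","pivot","plane","mug","glue","tin","mallet"):
    for r in ctrl.spot_point(cam,l)[:2]: print(cam,l,round(r["confidence"],2),toW(cam,r["position"]).round(4))
```

```text
scene tab 0.66 [ 0.5911 -0.1232  0.2617]
scene knob 0.5 [0.4323 0.0972 0.1477]
scene pivot 0.62 [0.4331 0.049  0.1456]
scene plane 0.97 [ 0.2971 -0.4414  0.0013]
scene plane 0.58 [ 0.2134 -0.2074  0.0007]
scene mug 0.65 [ 0.3586 -0.2452  0.0028]
scene glue 0.83 [ 0.3551  0.0922 -0.0027]
scene glue 0.37 [ 0.6002 -0.124   0.0937]
scene mallet 0.82 [ 0.6746 -0.1886 -0.0013]
top tab 0.6 [ 0.5904 -0.1236  0.2688]
top knob 0.56 [0.431  0.1047 0.1449]
top pivot 0.71 [0.4349 0.0452 0.1441]
top plane 0.88 [ 0.7523 -0.3713  0.0023]
top plane 0.69 [ 0.2947 -0.4382 -0.0038]
top mug 0.83 [ 0.3549 -0.2421  0.0026]
top glue 0.66 [0.3562 0.0866 0.0006]
top tin 0.76 [ 0.5243 -0.3967 -0.0017]
top mallet 0.76 [ 0.6703 -0.1919 -0.002 ]
```

All is in place: lid at about 1.52 rad, latch at about 1.6 rad, and the plane and bystanders where they should be.

```bash
python3 -c "
from cell import ctrl
print(ctrl.finish_job())"
```

```text
the job is handed in; nothing more can be done
None
```

The job is handed in, with no verdict shown: by the cameras the plane is sole down on the bench, the latch is at about 1.6 rad, the lid stands at about 1.52 rad, and the mug, glue bottle, tin and mallet have not moved.

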